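# Pack the closed sample containers into the carrier

### The arm

A 6-joint arm with a two-finger parallel gripper is mounted at the origin on the work surface. World frame = base frame: x ahead of the robot, y to its left, z up, the work surface at z = 0. Lengths are in m, angles in degrees, forces in N, time in s.
With the tool pointing down it reaches from about 0.25 to 0.725 m from the base axis. Payload 9.7 kg.
Tool frame: the origin (TCP) lies on the centre line of the jaws, within the pads' length; the fingertips stand 19 mm ahead of it and the grasp point (between the pads) is the TCP; z points along the fingers, x is the direction in which the jaws open and shut, and the axes are right-handed (so a half turn about z gives the same grasp; the last joint's range is limited). The gripper opens to 85 mm and grips with 20 to 120 N. Pads are 22 mm wide; open, the fingers measure 114 mm over their backs; the gripper's body (76 mm by 85 mm) begins 54 mm behind the grasp point. The pads swing forward as they close: fully open they stand 13 mm farther back than shut.
Start: joints at [0, 4.979, 10.078, 95.1, 0, 90], TCP at [0.55, -0, 0.25] pointing down, gripper open.
Joint ranges: [-179.16, 179.16], [-48.56, 103.87], [-65.8, 70.77], [-126.05, 130.52], [-82.76, 87.17], [-180, 180]. Speed limits (degrees/s): [127.2, 127.2, 147.25, 180, 180, 180].

### API

Orientations are given as [roll, pitch, yaw] about the fixed x, y, z axes, in that order (R = Rz(yaw) Ry(pitch) Rx(roll)).
In Python, from rig import monitor, cams, sign_off gives the robot as it stands. The module is installed in compiled form; this text tells all that it offers.
- The arm moves only by the shell command python3 -m creep 'ROWS' [FORCE]. ROWS is JSON, a list of rows, each a list of 7 numbers: the closure, from 0 (fully open) to 1 (shut), then the shift along the tool's x, y, z in m, then the turn, a rotation vector about the tool's x, y, z in degrees. A call has 1 to 10 rows; each row is the pose to reach, as a shift and turn from the pose commanded when the call began, along the tool's axes at that moment; what a row does not reach only later rows make up. A row lasts 1/10 s, in which the tool goes at most 50 mm and 8.59 degrees, less where a joint would pass 70% of its speed; a pose out of reach is approached as far as the arm can. A call with a gripper value outside its range is refused whole. The fingers move at their own pace and stop on an object; FORCE is the grip in N (left out, the last holds). Time passes only in rows, so rows that repeat a pose let the fingers close. It gives the time, the measured TCP pose, the force and the opening at its end, in the units of the state.
- monitor.sense(): the state, without advancing time (a new reading comes with each control period).
- cams.capture(name): name is "scene" or "side" or "wrist"; returns the picture (400x640x3 uint8, blue, green, red); there is no depth.
- cams.get_calibration(name): a dict with "fx", "fy", "cx", "cy" (pixels), "rvec" (rotation vector, rad) and "tvec" (3), from world to camera coordinates, as OpenCV has them; the wrist camera has in their place "T_tool_cam" (4x4, takes a point from camera to tool coordinates, whose origin is the TCP and whose axes are the tool frame's). Camera axes: x right, y down, z forward; pixel columns grow to the right and rows downward; lengths in m; the calibration is good to about 2 mm. A picture is of the moment at which its call begins: read the wrist's pose just before it. get_calibration takes no time and is no camera call.
- sign_off(): hands the job in, once; it reports no verdict.
The state is a dict: "time": time; "qpos": joint angles; "joint_vel": joint speeds; "joint_efforts": joint torques, N m; "eef_pos": TCP position; "eef_rot": TCP orientation; "force": force on the tool from outside, world axes, zero at the start; "ft_torque": the same for the moment, N m; "opening": opening from 0.0 (shut) to 1.0 (fully open).
Only numpy, scipy, OpenCV 4.12 (cv2) and the standard library are available. Lean on these libraries where they do the work, as an engineer would, in place of code of your own. Each camera call takes 0.05 s, during which the arm holds its last target. There are 200 camera calls.

### The job

Three closed sample containers are to go to the next lab: stand each of the capped ones (wide round jar, narrow round bottle, square bottle) upright in the carrier, right down in the well made for it: wide jar in the large round well, narrow bottle in the small round well, square bottle in the square well. Keep them upright all the way, and leave the open, capless empties that look like them standing where they are.

Things in the scene. Friction and masses are not known exactly. Their poses are not given: they have to be found in the camera images.
- jar: TO BE PACKED. Closed wide jar, white plastic, standing: straight round body 58 diameter up to 60 high, then a ribbed white screw cap 54 diameter, flat and solid on top; 84 high in all, about 0.1 to 0.2 kg. Firm; grips well on the straight body, e.g. at 45 to 58 above its base. Sizes in mm. Origin: centre of its underside, z up.
- bottle: TO BE PACKED. Closed narrow bottle, white plastic, standing: straight round body 36 diameter up to 78 high, then a shoulder and a ribbed white screw cap 31 diameter, solid on top; 108 high in all, about 0.06 to 0.13 kg. Grip on the straight body, e.g. at 60 to 75 above its base. Sizes in mm. Origin: centre of its underside, z up.
- flask: TO BE PACKED. Closed square bottle, white plastic, standing: square body 44 x 44 (flat sides face its x and y axes) up to 66 high, then a ribbed white round screw cap 33 diameter, solid on top; 90 high in all, about 0.08 to 0.15 kg. Grip across two flats facing away from each other, e.g. at 50 to 60 above its base. Sizes in mm. Origin: centre of its underside, z up.
- jar_open: NOT to be packed, leave alone. Look-alike of the wide jar: 58 diameter up to 60 high, but without a cap: an open neck 50 outside, 44 inside, hollow to the floor; 78 high. Loose. Sizes in mm. Origin: centre of its underside, z up.
- bottle_open: NOT to be packed, leave alone. Look-alike of the narrow bottle: 36 diameter up to 78 high, but without a cap: an open neck 25 outside, 21 inside; 100 high. Loose. Sizes in mm. Origin: centre of its underside, z up.
- flask_open: NOT to be packed, leave alone. Look-alike of the square bottle: 44 x 44 up to 66 high, but without a cap: an open neck 26 outside, 22 inside; 80 high. Loose. Sizes in mm. Origin: centre of its underside, z up.
- carrier: Sizes in mm. Low white open tray, fixed to the bench, 106 (its x) x 292 (its y) outside, rim 30 above the bench, floor 4 thick. It holds the three grey inserts in a row along its y axis, 94 apart, in any order. Origin: centre of its underside.
- well_wide: Sizes in mm. Grey insert block in the carrier, fixed, 92 x 92 x 25, with the LARGE ROUND well in the middle of its top: 74 diameter, 18 deep. Origin: centre of the block's underside, 4 above the bench; the well's floor lies 7 above the origin (11 above the bench), the block's top 25 above the origin (29 above the bench). Its axes are parallel to the carrier's.
- well_narrow: Sizes in mm. Grey insert block like the others, 92 x 92 x 25, fixed, with the SMALL ROUND well in the middle: 52 diameter, 18 deep. Origin: centre of the block's underside, well floor 7 above it, top 25 above it. Axes parallel to the carrier's.
- well_square: Sizes in mm. Grey insert block like the others, 92 x 92 x 25, fixed, with the SQUARE well in the middle: 60 x 60 with its sides along the block's x and y axes, 18 deep. Origin: centre of the block's underside, well floor 7 above it, top 25 above it. Axes parallel to the carrier's.
Not all that is in view belongs to the job. Leave any pink look-alike of the bottle alone. What is shaped like the flask but green is not meant.

How it is judged (in metres and radians):
At the end, for the whole second after the job is handed in: Each closed container stands at rest in its own well: within 12 mm of the well centre, base on the well floor (3 to 12 mm above the insert origin), tilt under 0.1 rad. Each open empty is at rest, upright (under 0.15 rad), within 25 mm of its start (horizontal distance between jar and well_wide below 0.012 m and z of jar in the frame of well_wide between 0.003 and 0.012 m and angle between each of jar, bottle, flask's own z axis and vertical below 0.1 rad and linear speed of each of jar, bottle, flask, jar_open, bottle_open, flask_open below 0.02 m/s and horizontal distance between bottle and well_narrow below 0.012 m and z of bottle in the frame of well_narrow between 0.003 and 0.012 m and horizontal distance between flask and well_square below 0.012 m and z of flask in the frame of well_square between 0.003 and 0.012 m and distance of each of jar_open, bottle_open, flask_open from where it was at the start of the episode below 0.025 m and angle between each of jar_open, bottle_open, flask_open's own z axis and vertical below 0.15 rad); the robot touches nothing.
It fails at once if a closed sample container is laid or tipped over (more than 0.8 rad) (angle between any of jar, bottle, flask's own z axis and vertical above 0.8 rad).
It fails at once if an open empty is tipped (more than 0.5 rad) or taken away (more than 40 mm from its place) (angle between any of jar_open, bottle_open, flask_open's own z axis and vertical above 0.5 rad or distance of any of jar_open, bottle_open, flask_open from where it was at the start of the episode above 0.04 m).
It also fails if it takes over 93 s, if anything falls off the work surface, if the arm or the gripper's body presses on something with over 40 N, if the wrist force passes 120 N, or if a joint passes its speed limit or range.

## Working session

There is one attempt and no reset: what is moved stays moved. The work goes in short steps, Python scripts to look and compute and a shell command to move; the robot and the scene stay as the last step left them, time stands still between calls to the robot, and variables do not carry over. Pictures are saved under pics/ and viewed, about 12 in all and at most 16, crops included, and the job is handed in when it is done.

```bash
mkdir -p pics; python3 - <<'E'
from rig import monitor,cams
import cv2
s=monitor.sense();print(s['time'],s['eef_pos'],s['eef_rot'],s['opening'])
for n in ("scene","side","wrist"):
    cv2.imwrite(f"pics/{n}0.png",cams.capture(n))
    print(n,cams.get_calibration(n))
E
```

```text
0.0 [5.49792075e-01 8.79130772e-07 2.49587881e-01] [1.79999675e+02 7.54984356e-02 3.30413316e-04] 0.9988564292409556
scene {'fx': 515.316389219487, 'fy': 515.316389219487, 'cx': 320.88098437407206, 'cy': 200.9539165551473, 'rvec': array([ 0.9650546 ,  2.56034988, -0.95347676]), 'tvec': array([ 0.36034366, -0.21251708,  1.39473156])}
side {'fx': 375.9481305109343, 'fy': 375.9481305109343, 'cx': 316.74257003564827, 'cy': 203.12187995404724, 'rvec': array([ 2.186759  , -0.57065548,  0.29816657]), 'tvec': array([-0.40886189,  0.17178584,  0.86634506])}
wrist {'fx': 321.66064918374974, 'fy': 321.66064918374974, 'cx': 317.91336690843843, 'cy': 201.62549486383372, 'T_tool_cam': array([[ 9.99999488e-01, -8.85422246e-04,  4.90206769e-04,
         1.49933127e-03],
       [ 7.08418792e-04,  9.58300533e-01,  2.85761416e-01,
        -7.19253892e-02],
       [-7.22784923e-04, -2.85760923e-01,  9.58300669e-01,
        -1.23282643e-01],
       [ 0.00000000e+00,  0.00000000e+00,  0.00000000e+00,
         1.00000000e+00]])}
```

View pics/scene0.png

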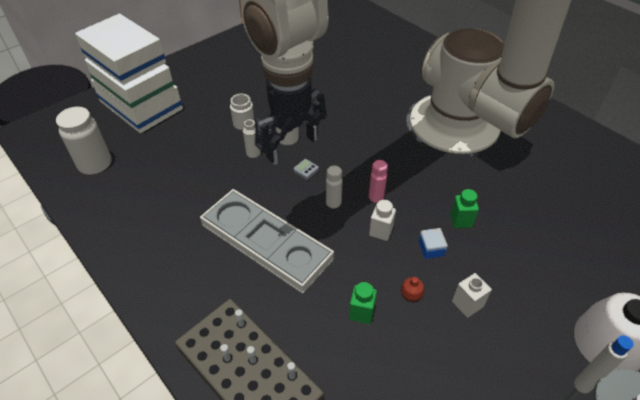

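View pics/side0.png

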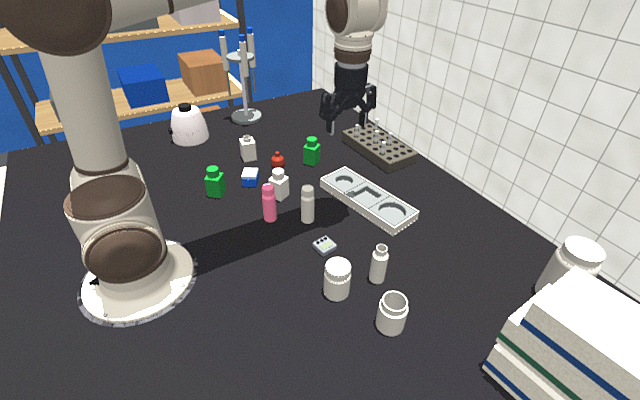

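The side view shows the closed jar at about (337,278) with bottle_open (378,264) and jar_open (392,313) beside it. The closed bottle is at (307,204), the pink one at (269,203) and the closed flask at (279,184). In the scene view the wells, in order, are large (234,213), square (266,235) and small (299,255). I'll zoom in to measure.

```bash
python3 - <<'E'
import cv2
a=cv2.imread('pics/scene0.png')[150:300,190:410];cv2.imwrite('pics/sc.png',cv2.resize(a,None,fx=3.6,fy=3.6,interpolation=cv2.INTER_CUBIC))
a=cv2.imread('pics/side0.png')[160:340,230:430];cv2.imwrite('pics/si.png',cv2.resize(a,None,fx=3.3,fy=3.3,interpolation=cv2.INTER_CUBIC))
E
```

```text
(no output)
```

View pics/sc.png

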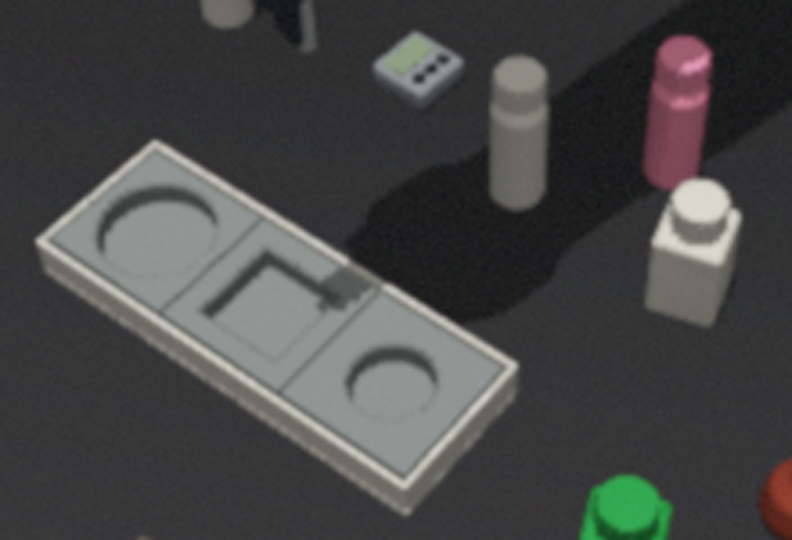

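View pics/si.png

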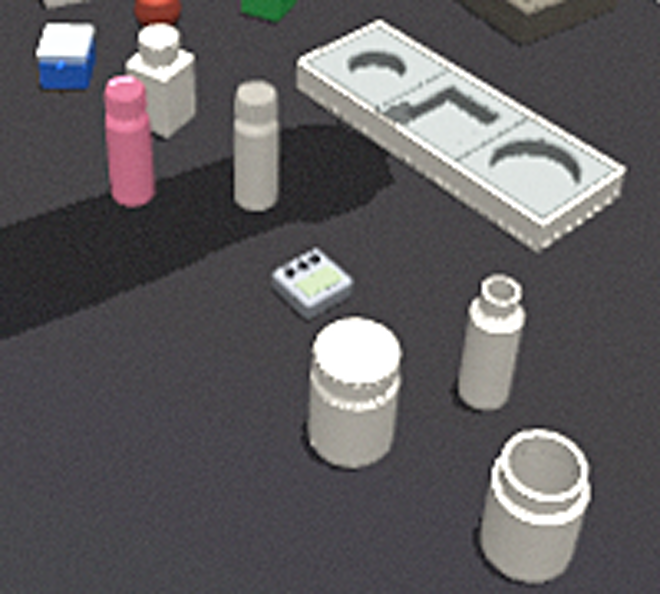

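```bash
cat > h.py <<'E'
import numpy as np, cv2
from scipy.spatial.transform import Rotation as R
from rig import monitor,cams
def ray(n,uv,z,s=None):
    c=cams.get_calibration(n); d=np.array([(uv[0]-c['cx'])/c['fx'],(uv[1]-c['cy'])/c['fy'],1.])
    if n=='wrist':
        T=np.array(c['T_tool_cam']); Rt=R.from_euler('xyz',s['eef_rot'],degrees=True).as_matrix()
        o=Rt@T[:3,3]+s['eef_pos']; d=Rt@T[:3,:3]@d
    else:
        Rc=cv2.Rodrigues(c['rvec'])[0]; o=-Rc.T@c['tvec']; d=Rc.T@d
    return (o+d*(z-o[2])/d[2])[:2]
E
python3 - <<'E'
from h import *
np.set_printoptions(precision=4,suppress=True)
sc=lambda p,z:ray('scene',(p[0]/3.6+190,p[1]/3.6+150),z)
si=lambda p,z:ray('side',(p[0]/3.3+230,p[1]/3.3+160),z)
cs=[sc(p,.03) for p in((156,142),(517,368),(405,485),(40,242))]; ci=[si(p,.03) for p in((540,232),(300,65),(380,22),(624,170))]
for c in(cs,ci):
    print('carrier',np.mean(c,0),c, [np.linalg.norm(c[i]-c[i-1]) for i in range(4)])
print('wells scene',sc((157,232),.025),sc((393,383),.025))
for n,p,q,z in(('bottle',(520,76),(257,93),.108),('pink',(686,55),(126,90),.108),('flask',(701,205),(160,38),.09)): print(n,sc(p,z),si(q,z))
print('flask edge',sc((648,305),0)-sc((712,322),0),si((195,115),0)-si((170,137),0))
for n,q,z in(('jar',(357,350),.084),('bo',(501,291),.1),('jo',(541,467),.078)):print(n,si(q,z))
E
```

```text
carrier [ 0.6242 -0.0162] [array([ 0.6018, -0.1685]), array([0.5461, 0.1167]), array([0.6457, 0.1342]), array([ 0.7032, -0.1473])] [np.float64(0.10361737675391589), np.float64(0.290638723721963), np.float64(0.10112881803335601), np.float64(0.2873270844024928)]
carrier [ 0.623  -0.0243] [array([ 0.5949, -0.1792]), array([0.5444, 0.1045]), array([0.6485, 0.1303]), array([ 0.704, -0.153])] [np.float64(0.1122692816759371), np.float64(0.2881306247599772), np.float64(0.10718016591426331), np.float64(0.28864455865324257)]
wells scene [ 0.6427 -0.11  ] [0.605  0.0744]
bottle [ 0.4377 -0.002 ] [ 0.4379 -0.008 ]
pink [0.3494 0.052 ] [0.3499 0.044 ]
flask [0.4169 0.1325] [0.415  0.1223]
flask edge [ 0.0203 -0.0352] [0.0337 0.0183]
jar [ 0.3767 -0.2532]
bo [ 0.4787 -0.2672]
jo [ 0.4261 -0.3788]
```

View pics/wrist0.png

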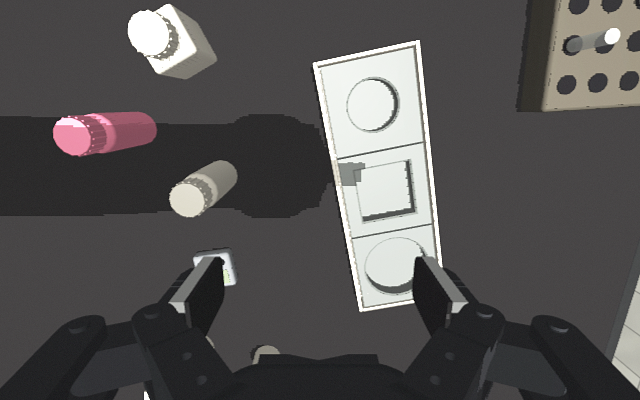

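The wrist view shows the carrier corners at (314,64), (419,41) and (361,311). The small well is at (372,104), the square at (385,191) and the large at (397,265). Caps are at (188,200) for the bottle and (150,33) for the flask.

```bash
python3 - <<'E'
from h import *
np.set_printoptions(precision=4,suppress=True)
s=monitor.sense()
w=lambda p,z:ray('wrist',p,z,s)
a,b,c=[w(p,.03) for p in((314,64),(419,41),(361,311))]
print(a,b,c,np.linalg.norm(a-b),np.linalg.norm(a-c),'centre',(b+c)/2,'yaw',np.degrees(np.arctan2(*(c-a)[[0,1]]*[1,-1])),np.degrees(np.arctan2(*(b-a)[::-1])))
print('wells',w((372,104),.029),w((385,191),.029),w((397,265),.029))
print('bottle',w((188,200),.108),'flask',w((150,33),.09),'pink',w((73,135),.108))
e=w((163,80),0),w((217,60),0);print('flask edge',e, np.degrees(np.arctan2(*(e[1]-e[0])[::-1])),np.linalg.norm(e[1]-e[0]))
e=w((171,6),.066),w((212,52),0.0);print(e)
E
```

```text
[0.5475 0.1114] [0.6493 0.1319] [ 0.6045 -0.1717] 0.10383231336882733 0.2887925892476899 centre [ 0.6269 -0.0199] yaw 11.38885904159766 11.410695771660953
wells [0.6067 0.0736] [ 0.6254 -0.0185] [ 0.645  -0.1091]
bottle [ 0.4398 -0.0056] flask [0.418  0.1273] pink [0.353  0.0493]
flask edge (array([0.3828, 0.0988]), array([0.4434, 0.1189])) 18.29673064820137 0.06377911532051896
(array([0.4275, 0.1526]), array([0.4388, 0.1267]))
```

```bash
python3 -m creep '[[0,-0.04,0.002,0,0,0,-4],[0,-0.08,0.004,0,0,0,-8],[0,-0.11,0.005,0.02,0,0,-11.4],[0,-0.111,0.005,0.06,0,0,-11.4],[0,-0.111,0.005,0.10,0,0,-11.4],[0,-0.111,0.005,0.14,0,0,-11.4],[0,-0.111,0.005,0.17,0,0,-11.4],[0,-0.111,0.005,0.184,0,0,-11.4],[0,-0.111,0.005,0.184,0,0,-11.4]]' 30
```

```text
time: 1.05
eef_pos: [0.4379, -0.005, 0.0648]
eef_rot: [-180.0, 0.2, 11.4]
force: [-0.2, -0.4, 0.4]
opening: 0.999
```

```bash
python3 -m creep '[[0.8,0,0,0,0,0,0],[0.8,0,0,0,0,0,0],[0.8,0,0,0,0,0,0],[0.8,0,0,0,0,0,0],[0.8,0,0,0,0,0,0],[0.8,0,0,0,0,0,0],[0.8,0,0,0,0,0,0],[0.8,0,0,0,0,0,0]]' 30; python3 - <<'E'
from h import *
cv2.imwrite('pics/w1.png',cams.capture('wrist'))
E
```

```text
time: 1.85
eef_pos: [0.4396, -0.005, 0.0675]
eef_rot: [180.0, -0.1, 11.4]
force: [-0.5, -0.2, 6.2]
opening: 0.412
```

View pics/w1.png

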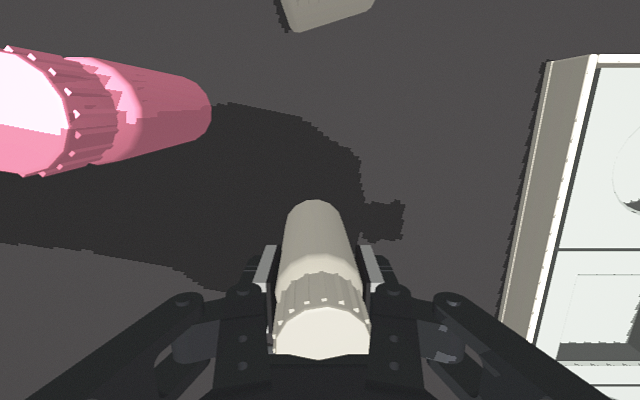

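```bash
python3 -m creep '[[0.8,0,0,-0.02,0,0,0],[0.8,0,0,-0.05,0,0,0],[0.8,0.02,-0.005,-0.06,0,0,0],[0.8,0.06,-0.015,-0.06,0,0,0],[0.8,0.1,-0.024,-0.06,0,0,0],[0.8,0.14,-0.034,-0.06,0,0,0],[0.8,0.165,-0.04,-0.06,0,0,0],[0.8,0.18,-0.043,-0.06,0,0,0],[0.8,0.18,-0.043,-0.06,0,0,0],[0.8,0.18,-0.043,-0.06,0,0,0]]'; python3 - <<'E'
from h import *
s=monitor.sense();print(s['eef_pos'],s['eef_rot'],s['opening'])
a=cams.capture('wrist');b=cams.capture('side')[100:250,270:430]
cv2.imwrite('pics/w2.png',np.hstack([cv2.resize(a,(480,300)),cv2.resize(b,(320,300))]))
E
```

```text
time: 2.9
eef_pos: [0.6065, 0.0726, 0.1259]
eef_rot: [-180.0, 0.1, 11.4]
force: [0.3, -0.9, -1.1]
opening: 0.415
[0.60651587 0.07263862 0.12594143] [-1.79998629e+02  6.36013185e-02  1.14116020e+01] 0.41456924890631836
```

View pics/w2.png

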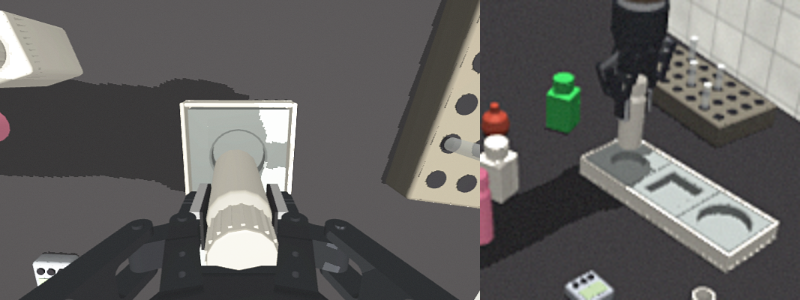

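```bash
python3 - <<'E'
from h import *
s=monitor.sense();R_=R.from_euler('xyz',s['eef_rot'],degrees=True).as_matrix()
f=lambda uv,z:R_.T@(np.r_[ray('wrist',uv,z,s),z]-s['eef_pos'])*1000
k=4/3
for p,z in(((238,129),.029),((211,152),.029),((265,152),.029),((239,102),.03),((183,150),.03),((296,150),.03),((236,149),.0585)):print(p,f((p[0]*k,p[1]*k),z).round(1))
E
```

```text
(238, 129) [  1.  -27.3  97.5]
(211, 152) [-24.8  -5.   97.5]
(265, 152) [26.8 -5.  97.5]
(239, 102) [  2.  -52.1  96.5]
(183, 150) [-51.2  -7.3  96.5]
(296, 150) [56.1 -7.2 96.5]
(236, 149) [ -0.6 -16.5  68. ]
```

```bash
python3 -m creep '[[0.8,0.001,0,0.015,0,0,0],[0.8,0.001,0,0.03,0,0,0],[0.8,0.001,0,0.04,0,0,0],[0.8,0.001,0,0.045,0,0,0],[0.8,0.001,0,0.0475,0,0,0],[0.8,0.001,0,0.0475,0,0,0]]'
```

```text
time: 3.6
eef_pos: [0.6078, 0.0729, 0.0789]
eef_rot: [180.0, 0.0, 11.4]
force: [0.0, 0.0, -0.5]
opening: 0.411
```

```bash
python3 -m creep '[[0.8,0,0,0.0015,0,0,0],[0.8,0,0,0.0015,0,0,0],[0.6,0,0,0.001,0,0,0],[0.4,0,0,0.001,0,0,0],[0.2,0,0,0.001,0,0,0],[0,0,0,0.001,0,0,0],[0,0,0,0.001,0,0,0],[0,0,0,0.001,0,0,0]]'
```

```text
time: 4.4
eef_pos: [0.6079, 0.0729, 0.0777]
eef_rot: [-180.0, 0.0, 11.4]
force: [0.1, 0.3, -0.0]
opening: 1.0
```

```bash
python3 -m creep '[[0,0,0,-0.02,0,0,0],[0,0,0,-0.05,0,0,0],[0,0,0,-0.09,0,0,0],[0,0,0,-0.13,0,0,0],[0,0,0,-0.16,0,0,0],[0,0,0,-0.17,0,0,0],[0,-0.04,0,-0.17,0,0,-7],[0,-0.09,0,-0.17,0,0,-8],[0,-0.1,0,-0.17,0,0,-8],[0,-0.1,0,-0.17,0,0,-8]]'; python3 - <<'E'
from h import *
s=monitor.sense();print(s['time'],s['eef_pos'],s['eef_rot'],s['opening'])
cv2.imwrite('pics/w3.png',cams.capture('wrist'))
E
```

```text
time: 5.4
eef_pos: [0.5087, 0.0529, 0.2479]
eef_rot: [180.0, -0.0, 19.4]
force: [0.4, 0.2, 0.3]
opening: 1.001
5.4 [0.5087357  0.0529183  0.24792135] [ 1.79992130e+02 -3.26292848e-02  1.93731465e+01] 1.0012989686370286
```

View pics/w3.png

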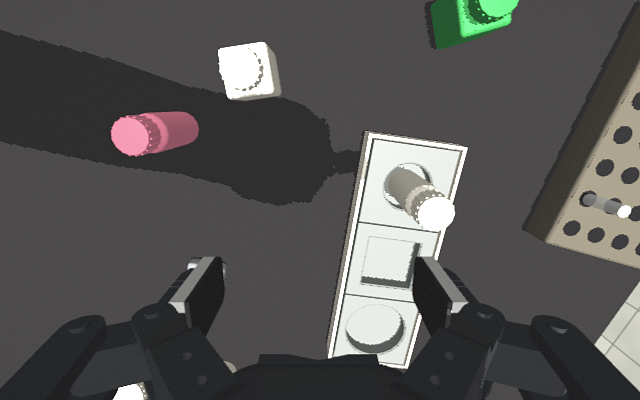

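The bottle stands in the small well, with its cap at (435,212) leaning outward only by perspective. The flask's cap is at (241,71) and its shoulder corners are near (219,50), (268,42) and (224,99).

```bash
python3 - <<'E'
from h import *
np.set_printoptions(precision=4,suppress=True)
s=monitor.sense();w=lambda p,z:ray('wrist',p,z,s)
print('bottle',w((435,212),.119),'flask cap',w((241,71),.09))
a=cv2.imread('pics/w3.png'); m=(a.min(2)>120).astype('uint8'); m[:,:205]=0; m[:,300:]=0; m[120:]=0
P=np.argwhere(m)[:,::-1].astype(np.float32)
print(cv2.boxPoints(cv2.minAreaRect(P)))
a,b,c=[w(p,.066) for p in((219,50),(268,42),(224,99))];an=lambda v:np.degrees(np.arctan2(v[1],v[0]))
print(a,b,c,an(b-a),an(a-c),np.linalg.norm(b-a),np.linalg.norm(a-c),(b+c)/2)
E
python3 - <<'E'
import cv2
cv2.imwrite('pics/f3.png',cv2.resize(cv2.imread('pics/w3.png')[25:115,200:300],None,fx=6,fy=6,interpolation=cv2.INTER_CUBIC))
E
```

```text
bottle [0.6068 0.0735] flask cap [0.4197 0.1258]
[[215.3352  48.1792]
 [272.2196  39.4277]
 [280.6821  94.4335]
 [223.7977 103.185 ]]
[0.3915 0.1362] [0.4297 0.1564] [0.4058 0.0983] 27.742923971741646 110.68263761703199 0.043229826495182026 0.04050403164978621 [0.4177 0.1274]
```

View pics/f3.png

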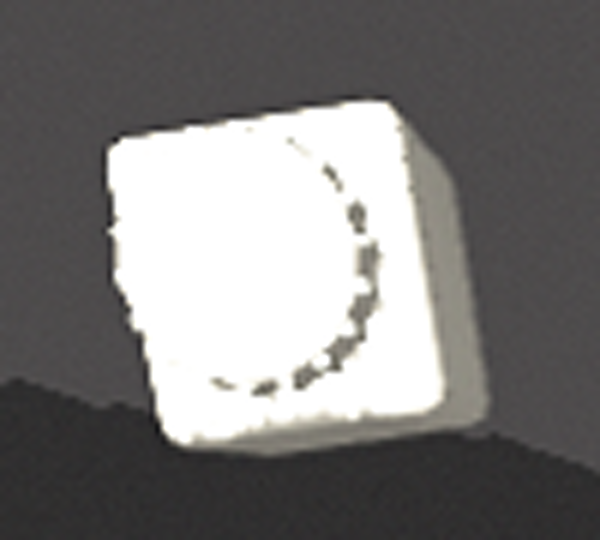

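```bash
python3 - <<'E'
from h import *
np.set_printoptions(precision=4,suppress=True)
s=monitor.sense()
q=[ray('wrist',(200+x/6,25+y/6),.066,s) for x,y in((107,140),(398,100),(442,408),(168,446))]
for i in range(4):
    v=q[(i+1)%4]-q[i];print(q[i],np.linalg.norm(v),np.degrees(np.arctan2(v[1],v[0]))%90)
c=np.mean(q,0);print(c)
Rt=R.from_euler('xyz',s['eef_rot'],degrees=True).as_matrix();print(Rt.T@np.r_[c-s['eef_pos'][:2],0])
E
```

```text
[0.3902 0.1372] 0.04256128346725895 26.43594105320051
[0.4283 0.1561] 0.042191308430333245 25.686304045266155
[0.4466 0.1181] 0.04182122739220591 26.793737055895008
[0.4092 0.0993] 0.04244927756301081 26.69087077965837
[0.4186 0.1277]
[-0.0615 -0.1006 -0.0001]
```

```bash
python3 -m creep '[[0,-0.025,-0.04,0,0,0,-4],[0,-0.05,-0.08,0,0,0,-7],[0,-0.0615,-0.1,0.01,0,0,-7],[0,-0.0615,-0.1005,0.05,0,0,-7],[0,-0.0615,-0.1005,0.09,0,0,-7],[0,-0.0615,-0.1005,0.13,0,0,-7],[0,-0.0615,-0.1005,0.165,0,0,-7],[0,-0.0615,-0.1005,0.185,0,0,-7],[0,-0.0615,-0.1005,0.193,0,0,-7],[0,-0.0615,-0.1005,0.193,0,0,-7]]'
```

```text
time: 6.45
eef_pos: [0.4187, 0.1277, 0.0539]
eef_rot: [-180.0, 0.1, 26.4]
force: [0.2, -0.5, 0.6]
opening: 1.0
```

```bash
python3 -m creep '[[0.8,0,0,0,0,0,0],[0.8,0,0,0,0,0,0],[0.8,0,0,0,0,0,0],[0.8,0,0,0,0,0,0],[0.8,0,0,0,0,0,0],[0.8,0,0,0,0,0,0],[0.8,0,0,0,0,0,0]]' 30
```

```text
time: 7.15
eef_pos: [0.4192, 0.1277, 0.0559]
eef_rot: [180.0, -0.1, 26.4]
force: [-0.4, -1.0, 5.9]
opening: 0.507
```

```bash
python3 -m creep '[[0.8,0,0,-0.03,0,0,0],[0.8,0,0,-0.07,0,0,0],[0.8,0,0,-0.11,0,0,0],[0.8,0.01,0.02,-0.13,0,0,2],[0.8,0.035,0.06,-0.13,0,0,6],[0.8,0.057,0.1,-0.13,0,0,10],[0.8,0.078,0.14,-0.13,0,0,13],[0.8,0.1,0.18,-0.13,0,0,15],[0.8,0.115,0.21,-0.13,0,0,15],[0.8,0.12,0.2235,-0.13,0,0,15]]'
```

```text
time: 8.15
eef_pos: [0.6272, -0.0213, 0.1836]
eef_rot: [180.0, 0.0, 11.3]
force: [-0.4, 0.2, -1.4]
opening: 0.513
```

```bash
python3 -m creep '[[0.8,0,0,0.03,0,0,0],[0.8,0,0,0.055,0,0,0],[0.8,0,0,0.07,0,0,0],[0.8,0,0,0.08,0,0,0],[0.8,0,0,0.08,0,0,0]]';python3 - <<'E'
from h import *
s=monitor.sense();print(s['eef_pos'],s['eef_rot'],s['opening'])
cv2.imwrite('pics/w4.png',cams.capture('wrist'))
E
```

```text
time: 8.65
eef_pos: [0.6248, -0.0192, 0.1038]
eef_rot: [-180.0, 0.1, 11.4]
force: [-0.5, 0.8, -1.4]
opening: 0.509
[ 0.62482603 -0.01917219  0.10380194] [-1.79977286e+02  9.16796779e-02  1.14099473e+01] 0.5092585946933791
```

View pics/w4.png

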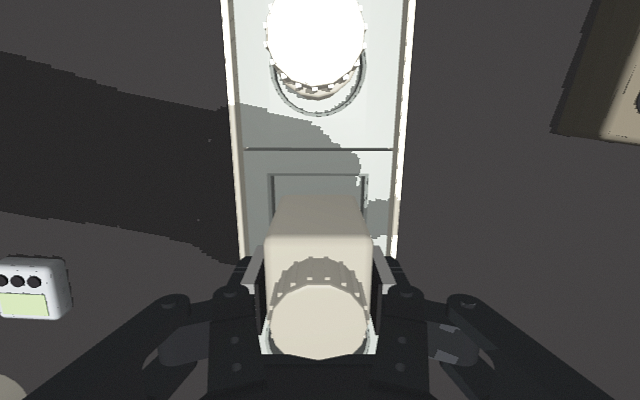

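```bash
python3 - <<'E'
from h import *
s=monitor.sense();R_=R.from_euler('xyz',s['eef_rot'],degrees=True).as_matrix()
f=lambda uv,z:R_.T@(np.r_[ray('wrist',uv,z,s),z]-s['eef_pos'])*1000
for p,z in(((268,173),.029),((369,173),.029),((318,149),.029),((276,197),.0485),((361,197),.0485),((235,200),.03),((402,200),.03)):print(p,f(p,z).round(1))
E
```

```text
(268, 173) [-30.  -31.   76.1]
(369, 173) [ 33.6 -31.   76.1]
(318, 149) [  1.5 -46.   76.1]
(276, 197) [-23.  -20.8  56.6]
(361, 197) [ 26.4 -20.8  56.6]
(235, 200) [-51.9 -13.6  75.1]
(402, 200) [ 55.4 -13.5  75.1]
```

```bash
python3 -m creep '[[0.8,0.0005,0,0.015,0,0,0],[0.8,0.0005,0,0.027,0,0,0],[0.8,0.0005,0,0.034,0,0,0],[0.8,0.0005,0,0.037,0,0,0],[0.8,0.0005,0,0.038,0,0,0],[0.8,0.0005,0,0.038,0,0,0]]'
```

```text
time: 9.3
eef_pos: [0.6259, -0.0192, 0.0671]
eef_rot: [180.0, -0.0, 11.4]
force: [-0.8, 0.0, 0.4]
opening: 0.508
```

```bash
python3 -m creep '[[0.6,0,0,0,0,0,0],[0.4,0,0,0,0,0,0],[0.2,0,0,0,0,0,0],[0,0,0,0,0,0,0],[0,0,0,0,0,0,0],[0,0,0,0,0,0,0]]'; python3 -m creep '[[0,0,0,-0.02,0,0,0],[0,0,0,-0.05,0,0,0],[0,0,0,-0.09,0,0,0],[0,0,0,-0.13,0,0,0],[0,0,0,-0.16,0,0,0],[0,0,0,-0.18,0,0,0],[0,-0.04,0.02,-0.18,0,0,0],[0,-0.08,0.04,-0.18,0,0,0],[0,-0.12,0.05,-0.18,0,0,0],[0,-0.12,0.05,-0.18,0,0,0]]'
```

```text
time: 9.9
eef_pos: [0.6259, -0.0192, 0.0668]
eef_rot: [180.0, -0.0, 11.4]
force: [0.2, -0.1, -0.8]
opening: 1.003
time: 10.9
eef_pos: [0.5148, -0.0936, 0.2477]
eef_rot: [180.0, 0.0, 11.3]
force: [1.4, -0.2, 0.2]
opening: 1.001
```

```bash
python3 -m creep '[[0,-0.02,0.03,0,0,0,-4],[0,-0.04,0.06,0,0,0,-8],[0,-0.06,0.09,0,0,0,-12],[0,-0.08,0.12,0,0,0,-16],[0,-0.1,0.15,0,0,0,-20],[0,-0.12,0.18,0,0,0,-23.6],[0,-0.135,0.202,0,0,0,-23.6],[0,-0.135,0.202,0,0,0,-23.6]]';python3 - <<'E'
from h import *
s=monitor.sense();print(s['eef_pos'],s['eef_rot'],s['opening'],s['qpos'])
cv2.imwrite('pics/w5.png',cams.capture('wrist'))
E
```

```text
time: 11.7
eef_pos: [0.4249, -0.3191, 0.2465]
eef_rot: [180.0, 0.0, 34.8]
force: [0.1, 0.6, -0.6]
opening: 1.002
[ 0.42491997 -0.3190609   0.24652483] [1.79988714e+02 2.54395839e-02 3.48287772e+01] 1.0020615540154294 [-3.68880297e+01  2.32480022e+00  6.86682785e+00  9.45392925e+01
 -2.76957764e-02  1.82831900e+01]
```

View pics/w5.png

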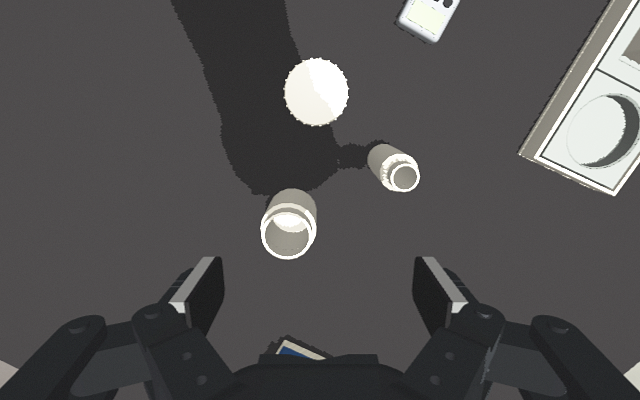

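Seen from above, the jar's cap is at (316,91), bottle_open at (403,177) and jar_open at (288,237).

```bash
python3 - <<'E'
from h import *
s=monitor.sense();R_=R.from_euler('xyz',s['eef_rot'],degrees=True).as_matrix()
f=lambda uv,z:R_.T@(np.r_[ray('wrist',uv,z,s),z]-s['eef_pos'])*1000
for p,z in(((316,91.5),.084),((403,177),.1),((288,237),.078)):print(ray('wrist',p,z,s),f(p,z).round(1))
E
```

```text
[ 0.3777095  -0.25040261] [ -0.7 -82.6 162.6]
[ 0.47877106 -0.26532216] [ 73.7 -12.5 146.6]
[ 0.4318663  -0.37673796] [-28.4  52.1 168.6]
```

```bash
python3 -m creep '[[0,-0.001,-0.03,0,0,0,0],[0,-0.001,-0.06,0,0,0,0],[0,-0.001,-0.0825,0,0,0,0],[0,-0.001,-0.0825,0.04,0,0,0],[0,-0.001,-0.0825,0.08,0,0,0],[0,-0.001,-0.0825,0.12,0,0,0],[0,-0.001,-0.0825,0.155,0,0,0],[0,-0.001,-0.0825,0.18,0,0,0],[0,-0.001,-0.0825,0.1945,0,0,0],[0,-0.001,-0.0825,0.1945,0,0,0]]'
```

```text
time: 12.75
eef_pos: [0.3772, -0.2486, 0.0509]
eef_rot: [-179.9, 0.0, 35.1]
force: [0.4, -0.2, -0.3]
opening: 1.004
```

```bash
python3 -m creep '[[0.8,0,0,0,0,0,0],[0.8,0,0,0,0,0,0],[0.8,0,0,0,0,0,0],[0.8,0,0,0,0,0,0],[0.8,0,0,0,0,0,0],[0.8,0,0,0,0,0,0]]' 40
```

```text
time: 13.35
eef_pos: [0.3785, -0.2502, 0.0543]
eef_rot: [179.8, -0.1, 35.0]
force: [-1.0, 1.1, 6.1]
opening: 0.657
```

```bash
python3 -m creep '[[0.8,0,0,-0.03,0,0,0],[0.8,0,0,-0.07,0,0,0],[0.8,0,0,-0.11,0,0,0],[0.8,0.03,0.004,-0.12,0,0,2],[0.8,0.07,0.009,-0.12,0,0,6],[0.8,0.11,0.0145,-0.12,0,0,10],[0.8,0.15,0.02,-0.12,0,0,14],[0.8,0.19,0.025,-0.12,0,0,18],[0.8,0.23,0.03,-0.12,0,0,22],[0.8,0.26,0.0345,-0.12,0,0,23.6]]'
```

```text
time: 14.35
eef_pos: [0.6124, -0.1274, 0.1729]
eef_rot: [180.0, -0.1, 11.3]
force: [-0.2, -1.1, -1.5]
opening: 0.663
```

```bash
python3 - <<'E'
from h import *
s=monitor.sense();print(s['eef_pos'],s['eef_rot'],s['opening'])
R_=R.from_euler('xyz',s['eef_rot'],degrees=True).as_matrix();print(R_.T@(np.array([.645,-.1108,.105])-s['eef_pos']))
E
```

```text
[ 0.61237829 -0.12737906  0.17287469] [ 1.79987388e+02 -6.84967120e-02  1.12966406e+01] 0.6627354788085977
[ 0.03515618 -0.00988258  0.0679146 ]
```

```bash
python3 -m creep '[[0.8,0.025,-0.007,0,0,0,0],[0.8,0.0365,-0.0105,0.01,0,0,0],[0.8,0.0365,-0.0105,0.04,0,0,0],[0.8,0.0365,-0.0105,0.06,0,0,0],[0.8,0.0365,-0.0105,0.068,0,0,0],[0.8,0.0365,-0.0105,0.068,0,0,0],[0.8,0.0365,-0.0105,0.068,0,0,0]]';python3 - <<'E'
from h import *
s=monitor.sense();print(s['eef_pos'],s['eef_rot'],s['opening'])
cv2.imwrite('pics/w6.png',cams.capture('wrist'))
E
```

```text
time: 15.05
eef_pos: [0.6442, -0.1116, 0.1055]
eef_rot: [180.0, -0.1, 11.4]
force: [-0.1, 0.0, -2.2]
opening: 0.657
[ 0.64421279 -0.11160218  0.10554007] [ 1.79970998e+02 -7.27519545e-02  1.13764952e+01] 0.6573410141729222
```

View pics/w6.png

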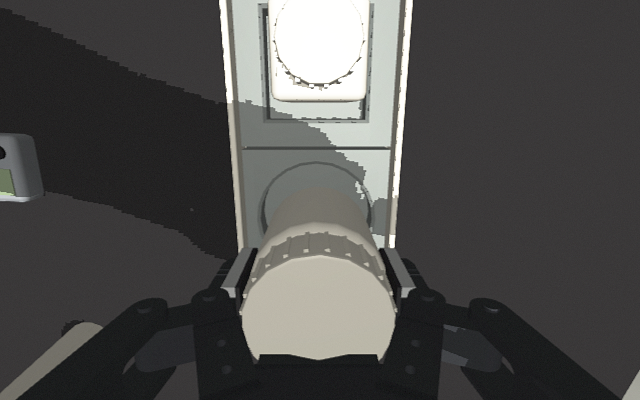

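```bash
python3 -m creep '[[0.8,0.0005,-0.0005,0.015,0,0,0],[0.8,0.0005,-0.0005,0.028,0,0,0],[0.8,0.0005,-0.0005,0.036,0,0,0],[0.8,0.0005,-0.0005,0.039,0,0,0],[0.8,0.0005,-0.0005,0.0405,0,0,0],[0.8,0.0005,-0.0005,0.0405,0,0,0]]'
```

```text
time: 15.7
eef_pos: [0.6439, -0.1106, 0.0652]
eef_rot: [180.0, 0.0, 11.4]
force: [-6.9, 1.4, 13.4]
opening: 0.661
```

```bash
python3 -m creep '[[0.6,0,0,-0.0005,0,0,0],[0.4,0,0,-0.0005,0,0,0],[0.2,0,0,-0.0005,0,0,0],[0,0,0,-0.0005,0,0,0],[0,0,0,-0.0005,0,0,0],[0,0,0,-0.0005,0,0,0]]'; python3 -m creep '[[0,0,0,-0.02,0,0,0],[0,0,0,-0.05,0,0,0],[0,0,0,-0.09,0,0,0],[0,0,0,-0.13,0,0,0],[0,0,0,-0.16,0,0,0],[0,0,0,-0.19,0,0,0],[0,0,0.04,-0.2,0,0,0],[0,0,0.08,-0.2,0,0,0],[0,0,0.08,-0.2,0,0,0],[0,0,0.08,-0.2,0,0,0]]'; python3 - <<'E'
from h import *
s=monitor.sense();print(s['eef_pos'],s['eef_rot'],s['opening'])
a=cams.capture('wrist');b=cams.capture('side')[120:345,230:430]
cv2.imwrite('pics/w7.png',np.hstack([cv2.resize(a[:,140:540],(400,400)),cv2.resize(b,(356,400))]))
E
```

```text
time: 16.3
eef_pos: [0.6444, -0.1107, 0.064]
eef_rot: [-180.0, 0.0, 11.4]
force: [-0.5, 0.5, 1.2]
opening: 1.002
time: 17.3
eef_pos: [0.6602, -0.1899, 0.2635]
eef_rot: [-180.0, 0.0, 11.3]
force: [-1.1, 0.5, -0.5]
opening: 0.997
[ 0.66022556 -0.1899078   0.2634554 ] [-1.79960840e+02  4.97893852e-02  1.13077133e+01] 0.9972769109587382
```

View pics/w7.png

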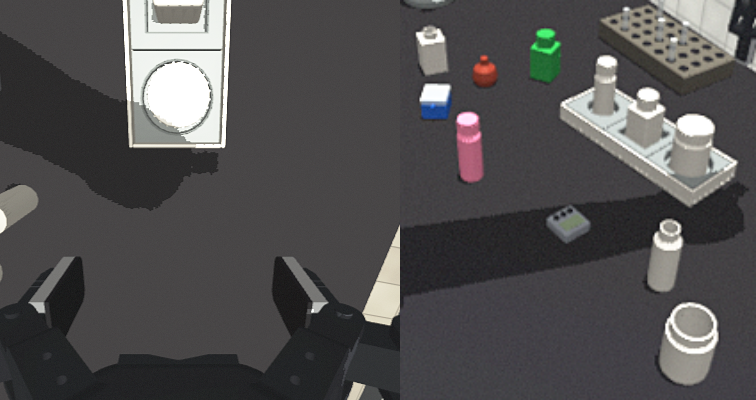

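```bash
python3 - <<'E'
from h import *
s=monitor.sense()
j=ray('wrist',(318,96),.095,s);a=ray('wrist',(269,148),.03,s);b=ray('wrist',(366,148),.03,s)
y=np.array([-.1977,.9803]);w=(a+b)/2+y*.052
print('jar',j,'well',w,'err mm',(j-w)*1000,np.linalg.norm(a-b))
from rig import sign_off
print(sign_off(), s['time'])
E
```

```text
jar [ 0.64587841 -0.11001887] well [ 0.64552301 -0.11088075] err mm [0.35539966 0.86187553] 0.10712742001049787
the job is handed in; nothing more can be done
None 17.4
```

I packed the closed bottle, flask and jar into the small round, square and large round wells, and handed the job in at about 17.4 s. The hand-in returned no verdict.

**Position:** The jar's cap measured within about 1 mm of its well centre. The bottle's cap was within about 1 mm when I checked it after placing. I did not measure the flask after release: it lined up with the well's edges to about 1–2 mm before lowering, and it stood inside the square well in a later wrist picture.

**Seating:** I did not measure seating depth. The jar met the well floor at the expected height, with 13 N up and 7 N sideways that eased on release. For the bottle and flask, no clear contact showed, and I judged them seated from the release heights matching the well floor.

**Last pictures:** All three stood upright in their wells. The open jar, bottle and flask stood where they were, by eye only. The gripper was clear of everything.

**Disagreement:** The scene and side cameras differed by 6–10 mm in y on the early positions. I used the wrist camera for all the final positions, and its x readings were off by about 1–2 mm.

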